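# Sort a handful of laboratory smalls into their trays

### The arm

A 6-joint arm with a two-finger parallel gripper is mounted at the origin on a cart in front of the work surface, level with it; the furniture and walls round the work are solid. World frame = base frame: x ahead of the robot, y to its left, z up, the work surface at z = 0. Lengths are in m, angles in rad, forces in N, time in s.
With the tool pointing down it reaches from about 0.3 to 0.775 m from the base axis. Payload 14.6 kg.
Tool frame: the origin (TCP) lies at the very end of the fingers, on their centre line; the grasp point (between the pads) lies 19 mm behind it; z points along the fingers, y is the line along which they close (so a half turn about z gives the same grasp; the last joint's range is limited). The gripper opens to 94 mm and grips with 3 to 60 N. Pads are 16 mm wide; open, the fingers measure 119 mm over their backs; the gripper's body (75 mm by 177 mm) begins 78 mm behind the grasp point.
Start: joints at [-1.359, 0.3, 1.521, -0, 1.321, -0.067], TCP at [0.151, -0.529, 0.205] pointing down, gripper open.
Joint ranges: [-3.03, 3.03], [-0.79, 2.21], [0.23, 2.52], [-1.04, 4.18], [0, 3.07], [-2.55, 2.55]. Speed limits (rad/s): [2.22, 2.22, 2.57, 3.14, 3.14, 3.14].

### API

Orientations are given as [roll, pitch, yaw] about the fixed x, y, z axes, in that order (R = Rz(yaw) Ry(pitch) Rx(roll)).
In Python, from station import ctrl gives the robot as it stands.
- The arm moves only by the shell command python3 -m pendant 'ROWS' [OPENING] [FORCE]. ROWS is JSON, a list of rows, each a list of 2 entries, a list of its own where there are three numbers: the shift along the world's x, y, z in cm, then the turn about the world's z in rad. A call has 1 to 20 rows; each row shifts and turns the commanded pose from where the row before left it; what a row does not reach is not made up. A row lasts 1/12 s, in which the tool goes at most 41.7 mm and 7.16 degrees, less where a joint would pass 70% of its speed; a pose out of reach is approached as far as the arm can. A call is refused whole if a number of a shift passes 4.17 or a number of a turn 0.125, either way. A call with a gripper value outside its range is refused whole. OPENING is the opening, from 0 (shut) to 1 (fully open), set as the call begins (- or left out, the last holds). The fingers move at their own pace and stop on an object; FORCE is the grip in N (left out, the last holds). Time passes only in rows, so rows that do not move let the fingers close. It gives the time, the measured TCP pose, the force, the opening and the grip force at its end, in the units of the state.
- ctrl.get_obs(): the state, without advancing time (a new reading comes with each control period).
- ctrl.camera(name): name is "scene" or "top" or "wrist"; returns a dict with "color" (384x512x3 uint8, red, green, blue), "intrinsics" (3x3 intrinsics, pixels), "camera_from_world" (4x4, takes a point from world to camera coordinates). Camera axes: x right, y down, z forward; pixel columns grow to the right and rows downward; lengths in m; the calibration is good to about 2 mm. A picture is of the moment at which its call begins. There is no depth.
- ctrl.hand_in(): hands the job in; it is judged then, once.
The state is a dict: "time_s": time; "qpos": joint angles; "joint_vel": joint speeds; "tau": joint torques, N m; "ee_pos": TCP position; "eef_rot": TCP orientation; "force": force on the tool from outside, world axes, zero at the start; "moment": the same for the moment, N m; "grip_width": finger opening in m; "grip_force": force on a finger pad.
Only numpy, scipy, OpenCV 4.12 (cv2) and the standard library are available. Lean on these libraries where they do the work, as an engineer would, in place of code of your own. Each camera call takes 0.05 s, during which the arm holds its last target. There are 200 camera calls.

### The job

Sort the small things lying in a row along the front of the desk into the three white trays behind them: stand the two small brown bottles in the deep tray, one in each compartment; lay the two small boxes flat and right way up in the shallow tray, one in each compartment; and stand the black objective pot in the round nest. Set them down rather than drop them, and leave the round tally counter where it lies.

Things in the scene. Friction and masses are not known exactly. Their poses are not given: they have to be found in the camera images.
- bottle_a: small round brown bottle, black screw cap, upright; body 26 mm diameter, straight up to about 35 mm, shoulder to 50 mm, cap 16 mm diameter, 62 mm high in all, about 0.05 kg. Origin: centre of its underside, z up. Interchangeable with bottle_b. Best gripped across the body with the fingertips 22 mm above its foot, so that they stay above the tray's walls when it is set down
- bottle_b: second small brown bottle, just like bottle_a (26 mm diameter, 62 mm high, origin at the centre of its underside)
- coverslip_box: small light blue box with a white label, lying flat: 39 mm along its x, 47 mm along its y, 16 mm high. Origin: centre of its underside, z up. Lies with its x axis within 0.3 rad of world x; grip it across its 39 mm (along x)
- fuse_box: small grey box with an orange lid, lying flat: 29 mm along its x, 45 mm along its y, 18 mm high. Origin: centre of its underside, z up. Lies with its x axis within 0.3 rad of world x; grip it across its 29 mm (along x)
- objective_pot: round black pot with a grey ribbed cap, standing upright: 31 mm diameter up to 28 mm, cap 33 mm diameter, 42 mm high in all, about 0.08 kg. Origin: centre of its underside, z up
- tally_counter: white round hand tally counter with a small black window and a lever, about 52 x 44 mm, 21 mm high, lying loose in the row among the things to be sorted; not to be moved. Origin: underside, near its middle
- bottle_tray: deep white tray, for the bottles: 142 mm along its x, 72 mm along its y, 20 mm high, walls and floor 3 mm, a wall across the middle (x = 0) makes two compartments 66 mm square, centres at x = +35 and -35 mm, y = 0. Fixed to the desk; origin: centre of its underside, inner floor at z = 3 mm; its x axis points away from the robot within 0.06 rad
- box_tray: shallow white tray, for the boxes: 142 mm along its x, 72 mm along its y, only 7 mm high, walls and floor 3 mm, a rib 7 mm high across the middle (x = 0) makes two compartments 66 mm square, centres at x = +35 and -35 mm, y = 0. Fixed; origin: centre of its underside, inner floor at z = 3 mm; its x axis points away from the robot within 0.06 rad
- microscope: tall white and black microscope, fixed, right of the work; not part of the job, only an obstacle: up to 0.44 m high, it stands within x 0.31 to 0.78 m, y -0.36 to -0.12 m of the world. Pass over it or keep clear. A round mixer 0.15 m high, also fixed, stands at x 0.57 to 0.69 m, y -0.03 to 0.10 m. Origin: centre of its foot
- pot_nest: white plastic base plate 72 mm square, 3 mm thick, with a round collar at its centre, for the objective pot: collar 60 mm outside and 52 mm inside diameter, its top 13 mm above the desk. Fixed; origin: centre of its underside, inner floor at z = 3 mm
Not all that is in view belongs to the job. Leave any red look-alike of the bottle_b alone.

How it is judged:
By the outcome, as a careful person would: the job done as asked, in the order asked, and still so for the second after the job is handed in, with the robot touching nothing.
It also fails if it takes over 122 s, if anything falls off the work surface, if the arm or the gripper's body presses on something with over 40 N, if the wrist force passes 120 N, or if a joint passes its speed limit or range.

## Working session

There is one attempt and no reset: what is moved stays moved. The work goes in short steps, Python scripts to look and compute and a shell command to move; the robot and the scene stay as the last step left them, time stands still between calls to the robot, and variables do not carry over. Pictures are saved under pics/ and viewed, at most 14 in all, crops included, and the job is handed in when it is done.

```bash
mkdir -p pics; ls; python3 - <<'E'
from station import ctrl
import cv2,numpy as np
for n in ("scene","top"):
    c=ctrl.camera(n); cv2.imwrite(f"pics/{n}0.png",c["color"][:,:,::-1]); print(n,c["intrinsics"].tolist(),np.round(c["camera_from_world"],4).tolist())
o=ctrl.get_obs();print(o)
E
```

```text
pics
scene [[358.78930897172535, 0.0, 255.48582933495084], [0.0, 358.78930897172535, 187.06354592939041], [0.0, 0.0, 1.0]] [[-0.9113, -0.4117, 0.0065, 0.4761], [-0.2252, 0.4852, -0.8449, 0.1038], [0.3447, -0.7714, -0.5349, 0.7551], [0.0, 0.0, 0.0, 1.0]]
top [[387.5167544504248, 0.0, 257.2405159313793], [0.0, 387.5167544504248, 187.23189202232928], [0.0, 0.0, 1.0]] [[0.0445, -0.999, 0.004, 0.0619], [-0.9784, -0.0444, -0.2019, 0.4879], [0.2018, 0.005, -0.9794, 0.882], [0.0, 0.0, 0.0, 1.0]]
{'time_s': 0.1, 'qpos': array([-1.35859214e+00,  3.00386273e-01,  1.52149933e+00, -2.25256016e-05,
        1.32069639e+00, -6.66001818e-02]), 'joint_vel': array([ 5.38563616e-06, -2.91283609e-04, -1.37849712e-03, -6.14783428e-04,
        3.33846609e-04, -1.59692838e-03]), 'tau': array([ 1.75660211e-03, -5.32641506e+01, -3.53285623e+01,  7.09802750e-02,
        2.34495598e-02, -7.25032783e-05]), 'ee_pos': array([ 0.15130702, -0.52854207,  0.20496744]), 'eef_rot': array([-3.14060405e+00, -4.40708544e-05,  2.78809937e-01]), 'force': array([0.53620954, 0.15841115, 0.70748754]), 'moment': array([-0.02603266, -0.02093839,  0.02653892]), 'grip_force': 0.0, 'grip_width': 0.09440196271605444}
```

View pics/top0.png

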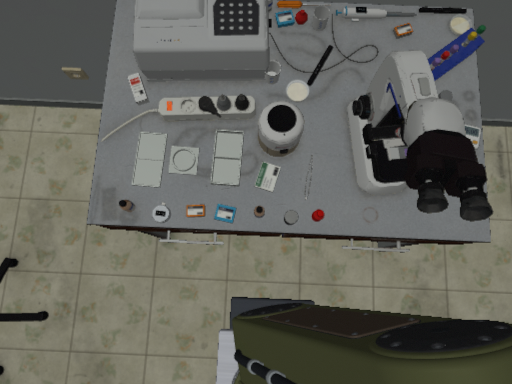

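View pics/scene0.png

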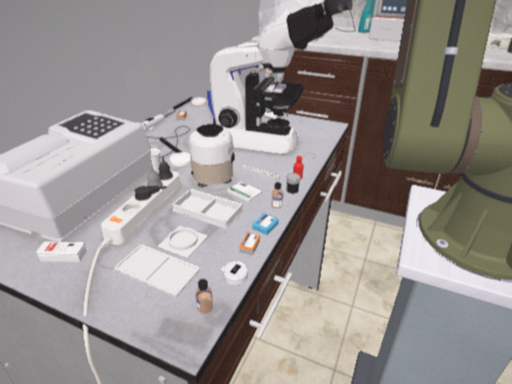

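Top view candidates:
- Brown bottles: (126,205) and (259,211). The red bottle at (318,215) is the decoy.
- Blue box: (226,213). The blue item at the back (285,19) is not in the row.
- Orange/grey box: (196,211). The one at the back (403,30) is not in the row.
- Pot: (291,216).
- Tally counter: (161,213).
- Trays: (150,160) and (227,157), with the nest at (184,160).

The scene view should show which tray is deep.

```bash
cat > h.py <<'E'
import numpy as np,cv2
from station import ctrl
def ray(c,uv,z):
    T=c["camera_from_world"];R=T[:3,:3];p=-R.T@T[:3,3]
    d=R.T@np.linalg.solve(c["intrinsics"],np.array([uv[0],uv[1],1.]))
    return p+d*(z-p[2])/d[2]
def proj(c,P):
    T=c["camera_from_world"];q=c["intrinsics"]@(T[:3,:3]@np.array(P)+T[:3,3]);return q[:2]/q[2]
E
python3 - <<'E'
from h import *
t=cv2.imread("pics/top0.png");s=cv2.imread("pics/scene0.png")
a=cv2.resize(t[120:235,95:345],None,fx=3.2,fy=3.2,interpolation=cv2.INTER_CUBIC)
b=cv2.resize(s[170:320,110:310],None,fx=4,fy=4,interpolation=cv2.INTER_CUBIC)
cv2.imwrite("pics/topc.png",a);cv2.imwrite("pics/scenec.png",b)
c=ctrl.camera("top")
for n,uv,z in [("botL",(126,205),.03),("botR",(259,211),.03),("fuse",(196,211),.018),("cov",(226,213),.016),("pot",(291,216),.042),("tally",(161,213),.02),("red",(318,215),.04),("trayL",(150,160),.01),("trayR",(227,157),.01),("nest",(184,160),.003)]: print(n,ray(c,uv,z).round(3))
E
```

```text
botL [0.43 0.4  0.03]
botR [0.43  0.077 0.03 ]
fuse [0.425 0.231 0.018]
cov [0.423 0.158 0.016]
pot [0.42  0.    0.042]
tally [0.416 0.316 0.02 ]
red [ 0.425 -0.065  0.04 ]
trayL [0.551 0.359 0.01 ]
trayR [0.568 0.164 0.01 ]
nest [0.557 0.275 0.003]
```

View pics/topc.png

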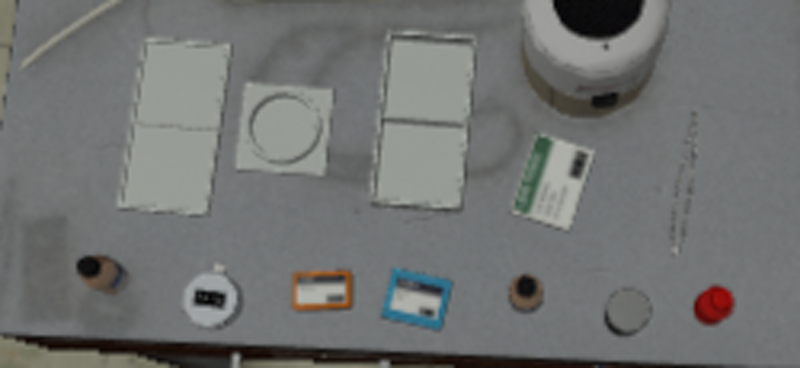

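View pics/scenec.png

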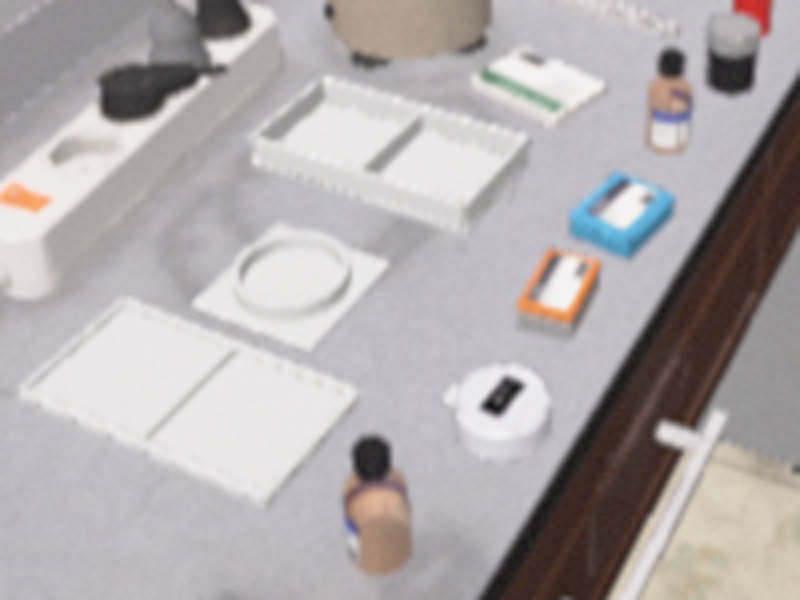

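The scene crop shows the deep tray is the one at y≈0.16 (full-image scene (208,206)), and the shallow one is at y≈0.36 (scene (158,268)). The nest is between them. The row objects are confirmed, and the red bottle at top-crop (714,303) is to be left alone.

```bash
python3 - <<'E'
from h import *
c=ctrl.camera("top")
f=lambda p:((p[0]+.5)/3.2-.5+95,(p[1]+.5)/3.2-.5+120)
for n,p,z in [("botL",(93,267),.062),("botR",(525,287),.062),("pot",(628,312),.042),("tally",(211,298),.02),("nest",(285,128),.013)]: print(n,ray(c,f(p),z).round(4))
for n,z,P in [("deep",.02,[(388,35),(475,37),(462,208),(375,204)]),("shal",.007,[(146,40),(231,43),(208,214),(120,208)])]:
    W=np.array([ray(c,f(p),z)[:2] for p in P]);d=(W[0]+W[1]-W[2]-W[3])/2
    print(n,W.mean(0).round(4),"yaw",np.arctan2(d[1],d[0]).round(3),np.linalg.norm(d).round(3))
hsv=cv2.cvtColor(c["color"],cv2.COLOR_RGB2HSV)
for n,h0,h1,z in [("fuse",5,20,.018),("cov",90,115,.016)]:
    m=cv2.inRange(hsv,(h0,110,80),(h1,255,255));m[:200]=0;m[230:]=0;m[:,:150]=0;m[:,300:]=0
    cs=max(cv2.findContours(m,0,2)[0],key=cv2.contourArea)
    W=np.array([ray(c,p[0],z)[:2] for p in cs],dtype=np.float32);print(n,cv2.minAreaRect(W*1000))
E
python3 -m pendant '[[[0,0,4],0],[[0,0,4],0],[[0,0,4],0],[[0,0,4],0],[[0,0,4],0],[[0,0,4],0],[[0,0,4],0],[[0,0,2],0],[[0,0,0],0]]' 0.7 15
```

```text
botL [0.4298 0.3952 0.062 ]
botR [0.4293 0.0778 0.062 ]
pot [4.17e-01 2.00e-04 4.20e-02]
tally [0.4162 0.3172 0.02  ]
nest [0.555  0.2733 0.013 ]
deep [0.5648 0.1622] yaw -0.014 0.139
shal [0.5552 0.3612] yaw -0.039 0.141
fuse ((425.9647216796875, 233.64080810546875), (27.24126625061035, 44.155120849609375), 2.5869128704071045)
cov ((423.3058776855469, 160.7510223388672), (45.60564041137695, 38.28606414794922), 79.80401611328125)
time_s: 0.95
ee_pos: [0.1513, -0.5286, 0.51]
eef_rot: [3.135, 0.0, 0.279]
force: [-0.5, 1.2, -0.0]
grip_width: 0.0655
grip_force: 0.0
```

```bash
python3 -m pendant '[[[1.5,3.2,0],0.07],[[1.5,3.2,0],0.07],[[1.5,3.2,0],0.07],[[1.5,3.2,0],0.07],[[1.5,3.2,0],0.07],[[1.5,3.2,0],0.07],[[1.5,3.2,0],0.07],[[1.5,3.2,0],0.07],[[1.5,3.2,0],0.07],[[1.5,3.2,0],0.07],[[1.5,3.2,0],0.07],[[1.5,3.2,0],0.07],[[1.5,3.2,0],0.07],[[1.5,3.2,0],0.07],[[1.5,3.2,0],0.07],[[1.5,3.2,0],0.07],[[1.5,3.2,0],0.07],[[1.4,3.2,0],0.07],[[1.0,3.0,0],0.03],[[0,0,0],0]]'
```

```text
time_s: 2.62
ee_pos: [0.4314, 0.081, 0.5033]
eef_rot: [-3.138, -0.0, 1.575]
force: [-0.1, -0.8, -0.1]
grip_width: 0.0658
grip_force: 0.0
```

```bash
python3 -m pendant '[[[0,0,-4],0],[[0,0,-4],0],[[0,0,-4],0],[[0,0,-4],0],[[0,0,-4],0],[[0,0,-4],0],[[0,0,-4],0],[[0,0,-2],0],[[0,0,0],0],[[0,0,0],0]]'; python3 - <<'E'
from h import *
c=ctrl.camera("wrist");cv2.imwrite("pics/w1.png",c["color"][:,:,::-1]);print(ctrl.get_obs()["ee_pos"],proj(c,(.4293,.0778,.062)),proj(c,(.4233,.1607,.016)),proj(c,(.4293,.0778,.0)))
E
```

```text
time_s: 3.45
ee_pos: [0.4299, 0.077, 0.2053]
eef_rot: [-3.14, 0.0, 1.568]
force: [-0.2, 0.0, 1.3]
grip_width: 0.0658
grip_force: 0.0
[0.43064722 0.07706252 0.20654842] [254.72359598 184.7957703 ] [249.39262216 104.64386624] [254.99554063 173.61088484]
```

View pics/w1.png

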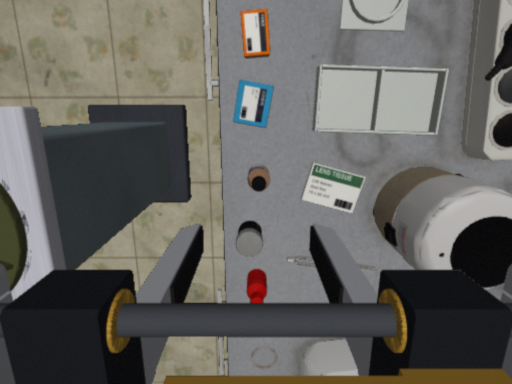

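The wrist view shows the bottle cap at (259,184), about 4 px to +x of the prediction. That is within the finger clearance. The deep tray is at (315–447, 65–135). Next I descend and grip.

```bash
python3 - <<'E'
from h import *
c=ctrl.camera("wrist")
W=np.array([ray(c,p,.02)[:2] for p in [(318,65),(447,68),(440,135),(315,131)]]);print(W.mean(0));print(ray(c,(259,184),.062),ray(c,(254,104),.016),ray(c,(256,33),.018))
E
python3 -m pendant '[[[0.1,0,-4],0],[[0,0,-4],0],[[0,0,-4],0],[[0,0,-3],0],[[0,0,-2],0],[[0,0,-1.3],0],[[0,0,0],0],[[0,0,0],0]]'; python3 -m pendant '[[[0,0,0],0],[[0,0,0],0],[[0,0,0],0],[[0,0,0],0],[[0,0,0],0],[[0,0,0],0],[[0,0,0],0],[[0,0,0],0]]' 0 15
```

```text
[0.57173764 0.16478161]
[0.43493009 0.07853016 0.062     ] [0.42971653 0.1615857  0.016     ] [0.43219475 0.23472766 0.018     ]
time_s: 4.22
ee_pos: [0.4322, 0.0773, 0.0235]
eef_rot: [3.14, -0.0, 1.569]
force: [-0.4, 0.2, 0.2]
grip_width: 0.0659
grip_force: 0.0
time_s: 4.88
ee_pos: [0.4314, 0.0773, 0.0226]
eef_rot: [3.141, 0.0, 1.569]
force: [0.5, -0.1, 1.8]
grip_width: 0.0254
grip_force: 15.0
```

```bash
python3 -m pendant '[[[0,0,2],0],[[0,0,3.5],0],[[0,2,3.5],0],[[1,3,0],0],[[2.5,2.6,0],0],[[3.5,1,0],0],[[3.5,0,0],0],[[3.5,0,0],0],[[2.2,0,0],0],[[0.9,0,0],0],[[0,0,0],0],[[0,0,0],0]]'; python3 - <<'E'
from h import *
c=ctrl.camera("wrist");cv2.imwrite("pics/w2.png",c["color"][:,:,::-1]);print(ctrl.get_obs()["ee_pos"],ctrl.get_obs()["grip_width"])
E
```

```text
time_s: 5.88
ee_pos: [0.6019, 0.1631, 0.1117]
eef_rot: [-3.14, 0.0, 1.569]
force: [-0.4, -0.5, -0.1]
grip_width: 0.0251
grip_force: 15.0
[0.60159928 0.16322708 0.11206726] 0.025144481875788913
```

View pics/w2.png

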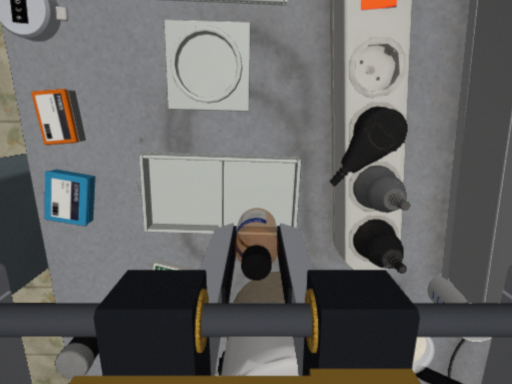

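The bottle is held upright, centred near column 257. The far compartment spans columns 222–298 and the nest is at (208,66). I'll cast the tray corners again and lower.

```bash
python3 - <<'E'
from h import *
c=ctrl.camera("wrist")
W=np.array([ray(c,p,.02)[:2] for p in [(141,157),(300,160),(297,235),(146,233)]]);print(W.mean(0), ray(c,(223,195),.02),ray(c,(208,66),.013))
E
python3 -m pendant '[[[0.1,0,-3],0],[[0,0,-3],0],[[0,0,-1.2],0],[[0,0,-0.8],0],[[0,0,-0.4],0],[[0,0,-0.2],0],[[0,0,0],0],[[0,0,0],0]]'
```

```text
[0.57088271 0.16428536] [0.57267459 0.16660466 0.02      ] [0.56271092 0.27601249 0.013     ]
time_s: 6.65
ee_pos: [0.6039, 0.1634, 0.0276]
eef_rot: [3.14, -0.0, 1.569]
force: [0.4, 0.5, 0.3]
grip_width: 0.0249
grip_force: 15.0
```

```bash
python3 -m pendant '[[[0,0,-0.1],0],[[0,0,-0.1],0],[[0,0,0],0],[[0,0,0],0],[[0,0,0],0]]'; python3 -m pendant '[[[0,0,0],0],[[0,0,0],0],[[0,0,0],0],[[0,0,0],0],[[0,0,0],0]]' 0.5; python3 -m pendant '[[[0,0,2],0],[[0,0,4],0],[[0,0,4],0],[[0,0,0],0]]'
```

```text
time_s: 7.07
ee_pos: [0.6039, 0.1634, 0.0255]
eef_rot: [3.14, -0.0, 1.569]
force: [-1.4, 0.3, 5.8]
grip_width: 0.025
grip_force: 15.0
time_s: 7.48
ee_pos: [0.6033, 0.1632, 0.0243]
eef_rot: [-3.141, 0.0, 1.569]
force: [0.7, 0.6, -0.1]
grip_width: 0.0468
grip_force: 0.0
time_s: 7.82
ee_pos: [0.6063, 0.1639, 0.1326]
eef_rot: [3.131, -0.002, 1.569]
force: [0.5, 0.3, 0.6]
grip_width: 0.047
grip_force: 0.0
```

```bash
python3 -m pendant '[[[-2,2,2],0],[[-2.2,3,2],0],[[-2.2,3,2],0],[[-2.2,3,0],0],[[-2.2,3,0],0],[[-2.2,3,0],0],[[-2.2,3,0],0],[[-2,2.3,0],0],[[0,1,0],0],[[0,0,0],0],[[0,0,0],0]]' 0.7; python3 - <<'E'
from h import *
c=ctrl.camera("wrist");cv2.imwrite("pics/w3.png",c["color"][:,:,::-1]);print(ctrl.get_obs()["ee_pos"],proj(c,(.43,.3952,.062)))
E
```

```text
time_s: 8.73
ee_pos: [0.4323, 0.3952, 0.1836]
eef_rot: [3.142, 0.0, 1.569]
force: [-0.1, -0.5, -0.3]
grip_width: 0.0662
grip_force: 0.0
[0.43266744 0.39460659 0.18365959] [252.71162553 190.52144441]
```

View pics/w3.png

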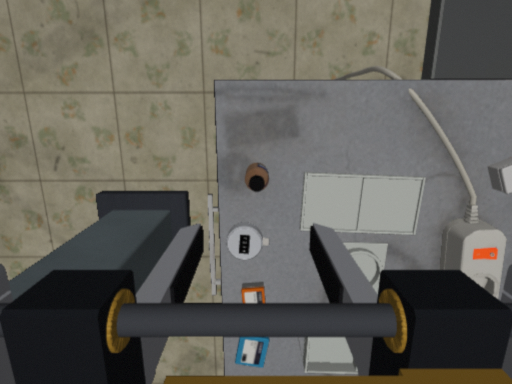

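The cap is at (257,183). The shallow tray spans corners (304,174), (424,178), (418,235) and (302,230).

```bash
python3 - <<'E'
from h import *
c=ctrl.camera("wrist")
print(ray(c,(257,183),.062),ray(c,(257,176),.03))
P=[(304,174),(424,178),(418,235),(302,230)]
W=np.array([ray(c,p,.007)[:2] for p in P]);d=(W[1]+W[2]-W[0]-W[3])/2;print(W.mean(0),d,np.arctan2(d[1],d[0]))
print(ray(c,(244,242),.02))
E
```

```text
[0.43460877 0.40229969 0.062     ] [0.43470801 0.40286084 0.03      ]
[0.56024567 0.36258765] [ 0.14145479 -0.00607335] -0.04290860069139457
[0.4191023  0.32093383 0.02      ]
```

```bash
python3 -m pendant '[[[0.1,0.5,-4],0],[[0,0,-4],0],[[0,0,-4],0],[[0,0,-2.5],0],[[0,0,-1.1],0],[[0,0,-0.6],0],[[0,0,0],0],[[0,0,0],0]]'; python3 -m pendant '[[[0,0,0],0],[[0,0,0],0],[[0,0,0],0],[[0,0,0],0],[[0,0,0],0],[[0,0,0],0],[[0,0,0],0],[[0,0,0],0]]' 0 15
```

```text
time_s: 9.5
ee_pos: [0.434, 0.4007, 0.0235]
eef_rot: [3.14, -0.001, 1.568]
force: [0.0, -0.4, 0.6]
grip_width: 0.0655
grip_force: 0.0
time_s: 10.17
ee_pos: [0.433, 0.4005, 0.022]
eef_rot: [3.142, -0.0, 1.569]
force: [0.2, 0.1, 1.2]
grip_width: 0.0252
grip_force: 15.0
```

```bash
python3 -m pendant '[[[0,0,2],0],[[0,0,3.5],0],[[1,-1,3.5],0],[[1.3,-3,0],0],[[1.3,-3,0],0],[[1.3,-3,0],0],[[1.3,-3,0],0],[[1.3,-3,0],0],[[1.3,-3,0],0],[[1,-3,0],0],[[0.3,-1.65,0],0],[[0,0,0],0],[[0,0,-3],0],[[0,0,-3],0],[[0,0,-1.5],0],[[0,0,-0.7],0],[[0,0,-0.2],0],[[0,0,0],0],[[0,0,0],0],[[0,0,0],0]]'
```

```text
time_s: 11.83
ee_pos: [0.5345, 0.1643, 0.0291]
eef_rot: [3.14, -0.0, 1.569]
force: [0.9, -0.4, -0.0]
grip_width: 0.0254
grip_force: 15.0
```

```bash
python3 -m pendant '[[[0,0,-0.2],0],[[0,0,-0.15],0],[[0,0,0],0],[[0,0,0],0],[[0,0,0],0]]'; python3 -m pendant '[[[0,0,0],0],[[0,0,0],0],[[0,0,0],0],[[0,0,0],0],[[0,0,0],0]]' 0.5; python3 -m pendant '[[[0,0,2],0],[[0,0,4],0],[[0,0,4],0],[[0,0,4],0],[[0,0,4],0],[[0,0,0],0]]'
```

```text
time_s: 12.25
ee_pos: [0.5342, 0.164, 0.0248]
eef_rot: [3.141, -0.0, 1.569]
force: [-0.5, 0.4, 5.2]
grip_width: 0.025
grip_force: 15.0
time_s: 12.67
ee_pos: [0.5339, 0.1639, 0.0242]
eef_rot: [-3.141, 0.0, 1.569]
force: [0.3, 0.2, -0.3]
grip_width: 0.0472
grip_force: 0.0
time_s: 13.17
ee_pos: [0.5362, 0.1645, 0.2125]
eef_rot: [3.13, -0.003, 1.569]
force: [-0.3, -0.4, 0.6]
grip_width: 0.047
grip_force: 0.0
```

```bash
python3 -m pendant '[[[-2.5,-0.1,0],-0.06],[[-3,-0.1,0],-0.06],[[-3,-0.1,0],-0.06],[[-2.2,0,0],0],[[0,0,0],0],[[0,0,0],0]]' 0.8; python3 - <<'E'
from h import *
c=ctrl.camera("wrist");I=c["color"];cv2.imwrite("pics/w4.png",I[:,:,::-1]);o=ctrl.get_obs();print(o["ee_pos"],o["eef_rot"])
hsv=cv2.cvtColor(I,cv2.COLOR_RGB2HSV)
for n,h0,h1,z in [("fuse",5,20,.018),("cov",90,115,.016)]:
    m=cv2.inRange(hsv,(h0,110,80),(h1,255,255));m[:, :150]=0;m[:,320:]=0;m[260:]=0
    k=max(cv2.findContours(m,0,2)[0],key=cv2.contourArea);print(cv2.boundingRect(k))
    W=np.array([ray(c,p[0],z)[:2] for p in k],dtype=np.float32);print(n,cv2.minAreaRect(W*1000))
E
```

```text
time_s: 13.67
ee_pos: [0.4268, 0.1611, 0.2048]
eef_rot: [3.141, -0.0, 1.39]
force: [0.7, 0.5, -0.4]
grip_width: 0.0754
grip_force: 0.0
[0.42738353 0.16101772 0.20462903] [ 3.14078373e+00 -3.67435152e-04  1.38916370e+00]
(230, 92, 33, 45)
fuse ((430.01739501953125, 235.06529235839844), (28.46635627746582, 44.56918716430664), 4.271908283233643)
(239, 157, 33, 38)
cov ((427.0832214355469, 162.7598114013672), (45.820865631103516, 38.132999420166016), 80.305419921875)
```

View pics/w4.png

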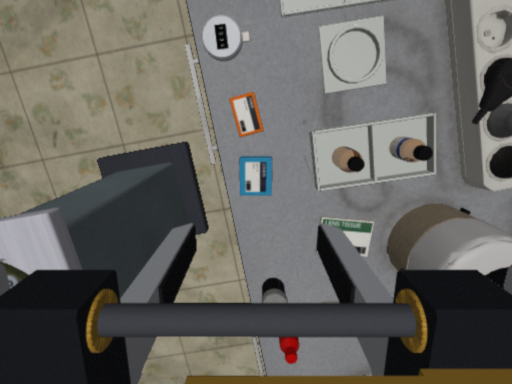

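Both bottles are upright, each in its own compartment ((347,159) and (411,150)). The coverslip box is at (256,176), directly below the gripper and aligned with it.

```bash
python3 -m pendant '[[[0,0.15,-4],0],[[0,0,-4],0],[[0,0,-4],0],[[0,0,-3],0],[[0,0,-2],0],[[0,0,-1.5],0],[[0,0,-0.8],0],[[0,0,-0.4],0],[[0,0,0],0],[[0,0,0],0],[[0,0,0],0]]'; python3 -m pendant '[[[0,0,0],0],[[0,0,0],0],[[0,0,0],0],[[0,0,0],0],[[0,0,0],0],[[0,0,0],0],[[0,0,0],0],[[0,0,0],0]]' 0 15
```

```text
time_s: 14.63
ee_pos: [0.4276, 0.1626, 0.0083]
eef_rot: [3.14, -0.001, 1.389]
force: [-0.5, 0.0, 1.1]
grip_width: 0.075
grip_force: 0.0
time_s: 15.3
ee_pos: [0.427, 0.1625, 0.0075]
eef_rot: [3.142, -0.0, 1.389]
force: [-0.6, -0.5, 1.7]
grip_width: 0.039
grip_force: 15.0
```

```bash
python3 -m pendant '[[[0,0,1.5],0],[[0,0,3.5],0],[[0,1,4],0],[[0.5,3,0],0.06],[[2,3,0],0.06],[[2.2,3,0],0.02],[[2.5,2.5,0],0],[[2.5,2.5,0],0],[[2.5,2.4,0],0],[[2.3,1.6,0],0],[[1.6,0.8,0],0],[[0.6,0,0],0],[[0,0,0],0],[[0,0,-3],0],[[0,0,-3],0],[[0,0,-1],0],[[0,0,0],0],[[0,0,0],0]]'; python3 - <<'E'
from h import *
c=ctrl.camera("wrist");cv2.imwrite("pics/w5.png",c["color"][:,:,::-1]);o=ctrl.get_obs();print(o["ee_pos"],o["eef_rot"])
E
```

```text
time_s: 16.8
ee_pos: [0.5939, 0.3603, 0.0284]
eef_rot: [3.141, -0.0, 1.529]
force: [-0.1, -0.1, 0.3]
grip_width: 0.039
grip_force: 15.0
[0.59446461 0.36058728 0.02945974] [ 3.13974952e+00 -1.07109659e-03  1.52866127e+00]
```

View pics/w5.png

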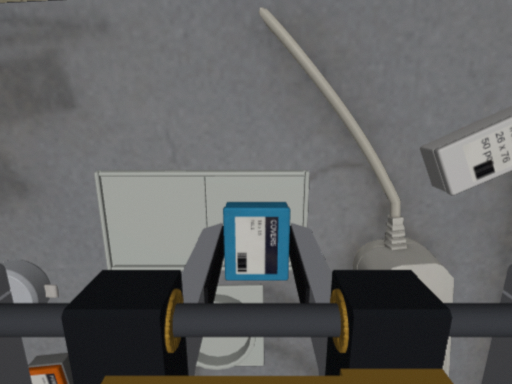

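The box is held level in columns 224–290, centred on the far compartment (207–306). I'll check y with the calibration.

```bash
python3 - <<'E'
from h import *
c=ctrl.camera("wrist")
for p in [(97,173),(308,173),(206,175),(107,270)]: print(ray(c,p,.007))
print("boxtop", ray(c,(257,203),.038),ray(c,(257,280),.038))
E
```

```text
[0.49256771 0.40199043 0.007     ]
[0.63119627 0.39605443 0.007     ]
[0.56400648 0.39759154 0.007     ]
[0.48744318 0.33163362 0.007     ]
boxtop [0.59701125 0.38604256 0.038     ] [0.59496606 0.33698455 0.038     ]
```

```bash
python3 -m pendant '[[[0,0,-0.8],0],[[0,0,-0.5],0],[[0,0,-0.25],0],[[0,0,-0.15],0],[[0,0,0],0],[[0,0,0],0],[[0,0,0],0],[[0,0,0],0]]'; python3 -m pendant '[[[0,0,0],0],[[0,0,0],0],[[0,0,0],0],[[0,0,0],0],[[0,0,0],0]]' 0.6; python3 -m pendant '[[[0,0,1],0],[[0,0,3],0],[[0,0,4],0],[[0,0,4],0],[[0,0,0],0]]'
```

```text
time_s: 17.57
ee_pos: [0.5939, 0.3605, 0.0105]
eef_rot: [-3.142, -0.0, 1.529]
force: [-1.5, -0.0, 2.7]
grip_width: 0.0389
grip_force: 15.0
time_s: 17.98
ee_pos: [0.5939, 0.3605, 0.0103]
eef_rot: [-3.142, -0.0, 1.529]
force: [-0.5, -0.5, -0.7]
grip_width: 0.0563
grip_force: 0.0
time_s: 18.4
ee_pos: [0.5966, 0.3619, 0.1407]
eef_rot: [3.13, -0.007, 1.529]
force: [0.1, 1.1, 0.6]
grip_width: 0.0562
grip_force: 0.0
```

```bash
python3 -m pendant '[[[-2,-1,0],0.05],[[-3,-2,0],0.055],[[-3,-2.2,0],0],[[-3,-2.5,0],0],[[-2.7,-2.5,0],0],[[-2.0,-1.6,0],0],[[-0.8,-0.75,0],0],[[0,0,0],0],[[0,0,-4],0],[[0,0,-4],0],[[0,0,-2],0],[[0,0,-1.3],0],[[0,0,-0.7],0],[[0,0,-0.35],0],[[0,0,0],0],[[0,0,0],0],[[0,0,0],0]]' 0.7;  python3 -m pendant '[[[0,0,0],0],[[0,0,0],0],[[0,0,0],0],[[0,0,0],0],[[0,0,0],0],[[0,0,0],0],[[0,0,0],0],[[0,0,0],0]]' 0 15
```

```text
time_s: 19.82
ee_pos: [0.4296, 0.2353, 0.0079]
eef_rot: [3.14, -0.001, 1.634]
force: [0.9, 0.5, -0.1]
grip_width: 0.0659
grip_force: 0.0
time_s: 20.48
ee_pos: [0.429, 0.2349, 0.0069]
eef_rot: [-3.142, 0.0, 1.634]
force: [-0.1, -0.4, 1.4]
grip_width: 0.0289
grip_force: 15.0
```

```bash
python3 -m pendant '[[[0,0,1.5],0],[[0,0,3],0],[[2,0,3.5],-0.05],[[2.5,2,0],-0.054],[[2.3,3,0],0],[[1.5,3.2,0],0],[[1,2.8,0],0],[[0,1.5,0],0],[[0,0.35,0],0],[[0,0,0],0],[[0,0,-3],0],[[0,0,-2],0],[[0,0,-1.2],0],[[0,0,-0.8],0],[[0,0,-0.3],0],[[0,0,0],0],[[0,0,0],0]]'
```

```text
time_s: 21.9
ee_pos: [0.5224, 0.3635, 0.015]
eef_rot: [3.14, -0.001, 1.53]
force: [-0.2, -0.1, 0.1]
grip_width: 0.029
grip_force: 15.0
```

```bash
python3 -m pendant '[[[0,0,-0.2],0],[[0,0,-0.1],0],[[0,0,-0.1],0],[[0,0,0],0],[[0,0,0],0],[[0,0,0],0]]'; python3 -m pendant '[[[0,0,0],0],[[0,0,0],0],[[0,0,0],0],[[0,0,0],0],[[0,0,0],0]]' 0.48; python3 -m pendant '[[[0,0,1],0],[[0,0,3],0],[[0,0,4],0],[[0,0,4],0],[[0,0,0],0]]'
```

```text
time_s: 22.4
ee_pos: [0.522, 0.3635, 0.01]
eef_rot: [3.142, -0.0, 1.53]
force: [-0.6, 0.9, 0.1]
grip_width: 0.0284
grip_force: 15.0
time_s: 22.82
ee_pos: [0.5219, 0.3634, 0.0099]
eef_rot: [-3.142, 0.0, 1.53]
force: [-0.5, -0.9, 0.2]
grip_width: 0.0449
grip_force: 0.0
time_s: 23.23
ee_pos: [0.5245, 0.3651, 0.1394]
eef_rot: [3.131, -0.007, 1.53]
force: [0.9, -0.2, 0.5]
grip_width: 0.045
grip_force: 0.0
```

```bash
python3 -m pendant '[[[-2,-2,3],0.04],[[-2.2,-3,3],0],[[-2,-3.2,1],0],[[-2,-3.2,0],0],[[-1,-3.5,0],0],[[-1,-3.5,0],0],[[0,-3.5,0],0],[[0,-3.5,0],0],[[0,-3.5,0],0],[[0,-3.4,0],0],[[0,-2.5,0],0],[[0,-1.5,0],0],[[0,0,0],0],[[0,0,0],0]]' 0.8; python3 - <<'E'
from h import *
c=ctrl.camera("wrist");I=c["color"];cv2.imwrite("pics/w6.png",I[:,:,::-1]);o=ctrl.get_obs();print(o["ee_pos"],o["eef_rot"],proj(c,(.42,.0005,.042)))
E
```

```text
time_s: 24.4
ee_pos: [0.4228, 0.004, 0.1965]
eef_rot: [3.141, -0.0, 1.568]
force: [-0.7, 0.6, -0.1]
grip_width: 0.0754
grip_force: 0.0
[0.42283297 0.00462714 0.19643557] [ 3.14088984e+00 -1.00289889e-04  1.56934151e+00] [252.49746375 186.38752792]
```

View pics/w6.png

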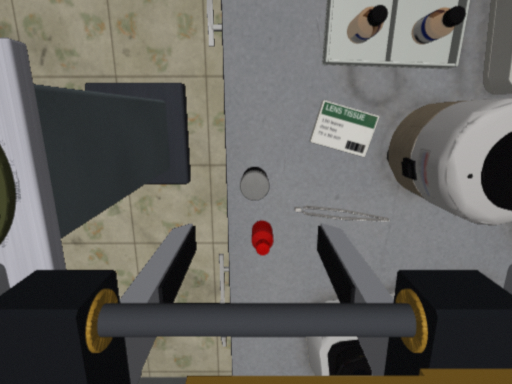

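The pot cap is at (255,184), directly under the tool. The red bottle at (262,237) and the tweezers (295–385, 215) are clear of the fingers, and I'll narrow the opening slightly.

```bash
python3 -m pendant '[[[0,0,-4],0],[[0,0,-4],0],[[0,0,-4],0],[[0,0,-3],0],[[0,0,-1.6],0],[[0,0,-0.9],0],[[0,0,-0.4],0],[[0,0,0],0],[[0,0,0],0],[[0,0,0],0]]' 0.6; python3 -m pendant '[[[0,0,0],0],[[0,0,0],0],[[0,0,0],0],[[0,0,0],0],[[0,0,0],0],[[0,0,0],0],[[0,0,0],0],[[0,0,0],0]]' 0 20
```

```text
time_s: 25.28
ee_pos: [0.4235, 0.0044, 0.0182]
eef_rot: [3.14, 0.0, 1.57]
force: [-0.8, -0.1, -0.0]
grip_width: 0.0566
grip_force: 0.0
time_s: 25.95
ee_pos: [0.4228, 0.0043, 0.0172]
eef_rot: [3.142, 0.0, 1.57]
force: [-2.7, 0.1, 5.3]
grip_width: 0.0326
grip_force: 20.0
```

```bash
python3 -m pendant '[[[0,0,1.5],0],[[0,0,3.5],0],[[0,1,4],0],[[0,3,0],0],[[0,3.8,0],0],[[0,3.8,0],0],[[0,3.8,0],0],[[1,3.5,0],0],[[2.5,3,0],0],[[3,2.5,0],0],[[3,1.8,0],0],[[2.5,0.9,0],0],[[1.2,0,0],0],[[0.5,0,0],0],[[0,0,0],0],[[0,0,-3],0],[[0,0,-1],0],[[0,0,0],0],[[0,0,0],0]]'; python3 - <<'E'
from h import *
c=ctrl.camera("wrist");I=c["color"];cv2.imwrite("pics/w7.png",I[:,:,::-1]);o=ctrl.get_obs();print(o["ee_pos"],o["eef_rot"],proj(c,(.56,.275,.013)),proj(c,(.56,.275-.03,.013)),proj(c,(.56,.275+.03,.013)))
E
```

```text
time_s: 27.53
ee_pos: [0.5592, 0.2751, 0.0672]
eef_rot: [-3.141, 0.0, 1.57]
force: [0.2, 1.0, -0.1]
grip_width: 0.032
grip_force: 20.0
[0.5597438  0.27534832 0.06811045] [ 3.14102313e+00 -2.48969925e-04  1.56984955e+00] [255.92030158 211.56366988] [255.97417823 246.71325927] [255.86289176 174.10901545]
```

View pics/w7.png

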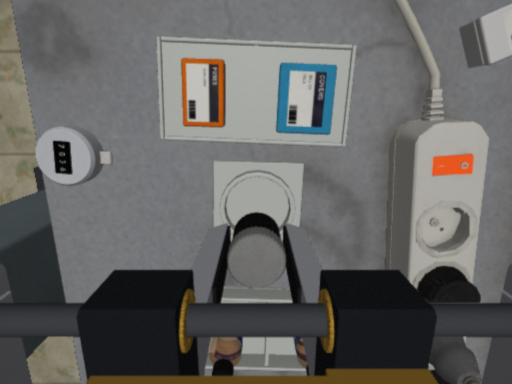

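Both boxes lie flat, right way up, in separate compartments ((203,92) and (306,98)). The collar is centred at column 257 and matches the prediction, so I'll lower the pot.

```bash
python3 -m pendant '[[[0,0,-2],0],[[0,0,-1.2],0],[[0,0,-0.7],0],[[0,0,-0.4],0],[[0,0,-0.2],0],[[0,0,-0.1],0],[[0,0,0],0],[[0,0,0],0],[[0,0,0],0]]'
```

```text
time_s: 28.33
ee_pos: [0.56, 0.2754, 0.0216]
eef_rot: [3.141, -0.0, 1.57]
force: [0.5, -0.5, -1.5]
grip_width: 0.0326
grip_force: 20.0
```

```bash
python3 -m pendant '[[[0,0,-0.1],0],[[0,0,-0.05],0],[[0,0,0],0],[[0,0,0],0],[[0,0,0],0]]'; python3 -m pendant '[[[0,0,0],0],[[0,0,0],0],[[0,0,0],0],[[0,0,0],0],[[0,0,0],0]]' 0.55; python3 -m pendant '[[[0,0,1],0],[[0,0,3],0],[[0,0,4],0],[[0,0,4],0],[[0,0,4],0],[[0,0,4],0],[[-3,-3,0],0],[[-3,-3,0],0],[[-3,-3,0],0],[[-3,-3,0],0],[[0,0,0],0],[[0,0,0],0]]'; python3 - <<'E'
from h import *
c=ctrl.camera("scene");t=ctrl.camera("top")
b=cv2.resize(c["color"][170:320,110:310,::-1],None,fx=4,fy=4,interpolation=cv2.INTER_CUBIC);cv2.imwrite("pics/end.png",b)
a=cv2.resize(t["color"][120:235,95:345,::-1],None,fx=3.2,fy=3.2,interpolation=cv2.INTER_CUBIC);cv2.imwrite("pics/endt.png",a)
E
```

```text
time_s: 28.75
ee_pos: [0.56, 0.2754, 0.0203]
eef_rot: [3.141, -0.0, 1.57]
force: [-1.7, -1.1, 4.8]
grip_width: 0.0324
grip_force: 20.0
time_s: 29.17
ee_pos: [0.5598, 0.2753, 0.0195]
eef_rot: [-3.141, 0.0, 1.57]
force: [-0.4, -0.3, -0.2]
grip_width: 0.0517
grip_force: 0.0
time_s: 30.17
ee_pos: [0.4413, 0.1566, 0.221]
eef_rot: [3.14, -0.001, 1.568]
force: [0.5, 0.3, 0.3]
grip_width: 0.0517
grip_force: 0.0
```

View pics/end.png

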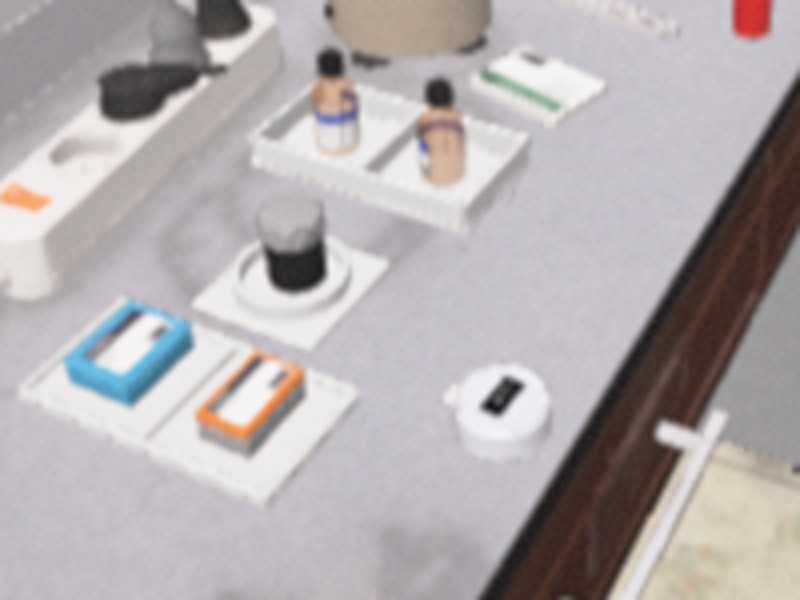

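The final view shows both bottles standing in the deep tray, both boxes flat in the shallow tray and the pot upright in the nest. The tally counter (503,410) and the red bottle have not moved.

```bash
python3 -c "
from station import ctrl
print(ctrl.hand_in())"
```

```text
the job is handed in; nothing more can be done
None
```

I sorted the bottles, boxes and pot into their trays in the order asked, left the tally counter and the red bottle where they were, and handed the job in at about 30 s of the 122 s allowed.

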